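# Clear the inlet module and hold its flap at the inspection mark

## Robot

A 7-joint arm with a two-finger parallel gripper is mounted at the origin on the work surface. World frame = base frame: x ahead of the robot, y to its left, z up, the work surface at z = 0. Lengths are in m, angles in rad, forces in N, time in s.
With the tool pointing down it reaches from about 0.4 to 0.85 m from the base axis. Payload 4.5 kg.
Tool frame: the origin (TCP) lies midway between the tips of the shut fingers; the grasp point (between the pads) lies 19 mm behind it; z points along the fingers, y is the direction in which the jaws open and shut (so a half turn about z gives the same grasp; the last joint's range is limited). The gripper opens to 88 mm and grips with 3 to 60 N. Pads are 18 mm wide; open, the fingers measure 123 mm over their backs; the gripper's body (75 mm by 187 mm) begins 45 mm behind the grasp point.
Start: joints at [-1.244, 0.689, -0.195, 1.565, 0.157, 0.902, -0.215], TCP at [0.18, 0.598, 0.21] pointing down, gripper open.
Joint ranges: [-3.01, 3.01], [-0.46, 2.08], [-1.47, 1.51], [0.13, 2.56], [-1, 4.14], [0.04, 2.09], [-2.66, 2.66]. Speed limits (rad/s): [2.57, 2.57, 3.14, 3.14, 3.14, 3.14, 3.14].

## Interface

Orientations are given as a unit quaternion [x, y, z, w].
In Python, from plant import r gives the robot as it stands. The module is installed in compiled form; this text tells all that it offers.
- The arm moves only by the tool carry_out, never from a script. Its argument "commands" is a list of rows, each a list of 6 numbers: the shift along the tool's x, y, z in m, then the turn, a rotation vector about the tool's x, y, z in degrees. In form: [[dx, dy, dz, wx, wy, wz], ...]. A call has 1 to 12 rows; each row is the pose to reach, as a shift and turn from the pose commanded when the call began, along the tool's axes at that moment; what a row does not reach only later rows make up. A row lasts 1/10 s, in which the tool goes at most 50 mm and 8.59 degrees, less where a joint would pass 70% of its speed; a pose out of reach is approached as far as the arm can. A call with a gripper value outside its range is refused whole. "fingers" is the closure in counts, from 0 (fully open) to 255 (shut), set as the call begins (left out, the last holds). The fingers move at their own pace and stop on an object; "grip_force" is the grip in N (left out, the last holds). Time passes only in rows, so rows that repeat a pose let the fingers close. It gives the time, the measured TCP pose, the force and the opening at its end, in the units of the state.
- r.get_state(): the state, without advancing time (a new reading comes with each control period).
- r.snapshot(name): name is "scene" or "top" or "wrist"; returns a dict with "img" (400x640x3 uint8, blue, green, red), "intrinsics" (3x3 intrinsics, pixels), "extrinsics" (4x4, takes a point from camera to world coordinates); the wrist camera has in their place "tool_from_camera" (4x4, takes a point from camera to tool coordinates, whose origin is the TCP and whose axes are the flange's). Camera axes: x right, y down, z forward; pixel columns grow to the right and rows downward; lengths in m; the calibration is good to about 2 mm. A picture is of the moment at which its call begins: read the wrist's pose just before it. There is no depth.
- r.finish_job(): hands the job in, once; it reports no verdict.
Trained networks look in a picture, given as the dict that the camera call returned (one of the last four; its "shot" number tells which), for a name from the list of things; names that differ only in an ending like _2 or _b are one class to them, and where a whole thing is asked for, a point or a joint stands for the part that bears it (a point fixed in the world has none). Each returns a list of dicts, best first, with "p" (0 to 1); they miss things now and then, are a little off and sometimes report something else, mostly with a low value. They report only what shows in the picture. A call takes as long as a camera call. They do not tell look-alikes from the thing itself.
- r.spot_in(picture, label): "xyz" ([x, y, z] in m, in world coordinates, good to about 4 mm: the middle of the surface that is visible of it).
- r.spot_point(picture, label): "xyz" ([x, y, z] in m, in world coordinates, good to about 4 mm: a listed point, or the origin of a listed thing).
The state is a dict: "clock": time; "q": joint angles; "qd": joint speeds; "joint_torque": joint torques, N m; "tool_pos": TCP position; "eef_rot": TCP orientation; "contact_force": force on the tool from outside, world axes, zero at the start; "moment": the same for the moment, N m; "opening": opening from 0.0 (shut) to 1.0 (fully open).
Only numpy, scipy, OpenCV 4.12 (cv2) and the standard library are available. Lean on these libraries where they do the work, as an engineer would, in place of code of your own. Each camera call takes 0.05 s, during which the arm holds its last target.

## Task

Lift the amber bottle off the flap of the white instrument module and stand it upright in the blue tray. Then lift the flap smoothly by its blue bar until the flap is in line with the red pointer at its side, and finish while still holding it steady there for the inspection: it falls shut if let go. Leave the pointer, vial rack, jar and wrench where they are, and do not drop or tip the bottle.

Things in the scene. Friction and masses are not known exactly. Their poses are not given: they have to be found in the camera images.
- module: White bench instrument module, fixed to the bench, 300 x 280 mm, 94 mm high at its back part; origin under its centre on the bench, its x axis runs from its front (near the robot) to its back, y to its left, z up. Its front part is an open well covered by the flap. At its left (+y) side, 147 to 162 mm from the middle, stand a thin fixed white scale arc and the red pointer, up to 225 mm high: keep clear of them
- flap (a joint): Opening angle of the flap in rad: 0 closed (level), grows as its front edge rises, 1.4 at most. The hinge is free, so the flap (about 0.45 kg, of which 2 to 3 N are felt at the bar) falls shut unless held
- flap_hinge (a point): Middle of the flap's hinge line, which runs along the module's y axis 30 mm behind its origin, 90 mm above the bench. The flap is a grey panel with a yellow left edge, 276 mm wide and 8 mm thick, reaching 180 mm forward from the hinge; closed, its top is 94 mm above the bench
- flap_bar (a point): Middle of the blue grip bar of the flap: a round bar 12 mm thick, 120 mm long along the module's y axis, carried by two posts at its ends, 42 mm out from the flap's front edge and 222 mm from the hinge line. Nothing is below it down to the bench, 90 mm when closed. Being round, it turns between the fingers as the flap swings. Its x axis lies in the flap and points at the hinge
- pointer (a joint): Angle of the red pointer in rad, measured like the flap's about the same hinge line: the angle to which the flap is to be lifted, between 0.5 and 0.95. It stays by friction and does not stop the flap
- pointer_tip (a point): Tip of the red pointer, a thin arm 146 mm long from the hinge line, 158 mm to the left of the flap's middle; its x axis points back along the arm at the hinge line
- bottle_mid (a point): Centre (half-way up) of the amber bottle with blue cap, 44 mm in diameter over its lower half and narrowing above, 85 mm high, about 0.12 kg, standing upright on the closed flap
- tray: Blue open tray, fixed, 130 x 130 mm outside, walls 4 mm thick and 25 mm high, floor 4 mm thick; origin under its centre on the bench, yaw as its walls run
- rack_mid (a point): Centre of the white vial rack with 8 capped vials, 110 x 75 mm, 52 mm high; leave alone
- jar_mid (a point): Centre of the white jar with red cap, 64 mm in diameter, 80 mm high; leave alone
- wrench_mid (a point): A wrench of 130 mm lying on the bench, the point is near its middle; leave alone
Mind the look-alikes: they are no part of the job. Of the things that look like the tray, the middle-sized one is meant.

How it is judged:
On the way, in this order (a step that is already met when the one before it is completed fails the run):
1. the bottle stands upright in the tray, released, the flap still closed (x of bottle_mid in the frame of tray between -0.045 and 0.045 m and y of bottle_mid in the frame of tray between -0.045 and 0.045 m and z of bottle_mid in the frame of tray below 0.055 m and angle between bottle_mid's own z axis and vertical below 0.15 rad and contact force between the fingers and bottle below 0.1 N and linear speed of bottle below 0.03 m/s and value of joint flap below 0.1 rad), for 0.2 s.
2. the fingers hold the flap still in line with the pointer (angle between the x axis of flap_bar and the x axis of pointer_tip, either way round below 0.08 rad and value of joint flap above 0.3 rad and contact force between the fingers and flap above 0.4 N and velocity of joint flap between -0.1 and 0.1 rad/s), for 0.2 s.
At the end, for the whole second after the job is handed in: The flap is within 0.08 rad (4.6 degrees) of the pointer's angle, still, carried by the fingers alone (no loose thing touching it); the bottle stands upright, released and at rest in the tray, its centre within 45 mm of the tray's middle along each side (all of step 2 and x of bottle_mid in the frame of tray between -0.045 and 0.045 m and y of bottle_mid in the frame of tray between -0.045 and 0.045 m and z of bottle_mid in the frame of tray below 0.055 m and angle between bottle_mid's own z axis and vertical below 0.15 rad and contact force between each of the fingers, flap and bottle below 0.1 N and linear speed of bottle below 0.03 m/s and contact force between flap and rack below 0.1 N and contact force between flap and jar below 0.1 N and contact force between flap and wrench below 0.1 N); the arm keeps its last pose, push and grip.
It fails at once if the bottle is tipped over or dropped (angle between bottle_mid's own z axis and vertical above 0.8 rad or linear speed of bottle above 1.2 m/s).
It fails at once if the flap is flung or let fall (velocity of joint flap above 2 rad/s or velocity of joint flap below -2 rad/s).
It fails at once if the pointer is moved (distance of pointer_tip from where it was at the start of the episode above 0.012 m).
It fails at once if the rack, jar or wrench is moved (distance of any of rack_mid, jar_mid, wrench_mid from where it was at the start of the episode above 0.03 m).
It also fails if it takes over 61 s, if anything falls off the work surface, if the arm or the gripper's body presses on something with over 40 N, if the wrist force passes 120 N, or if a joint passes its speed limit or range.

## Working session

There is one attempt and no reset: what is moved stays moved. The work goes in short steps, Python scripts to look and compute and a tool call to move; the robot and the scene stay as the last step left them, time stands still between calls to the robot, and variables do not carry over. Pictures are saved under pics/ and viewed, and the job is handed in when it is done.

Besides the shell and the picture viewer there is one more tool, called after "Emit:" as name(argument=value, ...) on one line, values as JSON. carry_out: Moves the arm, as the interface text tells. Its arguments: {"type":"object","properties":{"commands":{"type":"array","items":{"type":"array","items":{"type":"number"}}},"fingers":{"type":"number"},"grip_force":{"type":"number"}},"required":["commands"]}

```bash
mkdir -p pics; ls; cat > h.py <<'E'
import numpy as np, cv2, os
from plant import r
from scipy.spatial.transform import Rotation as R
def save(s,n): cv2.imwrite('pics/'+n+'.png',s['img'])
def proj(s,p):
    T=np.linalg.inv(s['extrinsics']); c=T[:3,:3]@np.array(p)+T[:3,3]; u=s['intrinsics']@c; return u[:2]/u[2]
def wristext(s,st):
    T=np.eye(4);T[:3,:3]=R.from_quat(st['eef_rot']).as_matrix();T[:3,3]=st['tool_pos'];return T@np.array(s['tool_from_camera'])
def ray(E,K,uv):
    d=np.linalg.inv(K)@np.array([uv[0],uv[1],1.]); d=E[:3,:3]@d; return np.array(E[:3,3]),d/np.linalg.norm(d)
def atz(E,K,uv,z):
    o,d=ray(E,K,uv); return o+d*(z-o[2])/d[2]
E
python3 - <<'E'
from h import *
np.set_printoptions(precision=4,suppress=True)
st=r.get_state(); print(st)
for n in ['scene','top']:
    s=r.snapshot(n); save(s,n+'0')
    print(n,s['intrinsics'],s['extrinsics'])
    for l in ['module','flap_hinge','flap_bar','pointer_tip','bottle_mid','tray','rack_mid','jar_mid','wrench_mid']:
        print(n,l,[(np.round(d['xyz'],3).tolist(),round(d['p'],2),proj(s,d['xyz']).round().tolist()) for d in r.spot_point(s,l)])
E
```

```text
pics
{'clock': 0.0, 'q': array([-1.2442,  0.69  , -0.1945,  1.5663,  0.1573,  0.9025, -0.2151]), 'qd': array([-0.001 , -0.0001,  0.0014, -0.0001,  0.0012, -0.0007, -0.0019]), 'joint_torque': array([ -0.0001, -52.7548,  -1.2667, -15.3424,  -0.0527,   0.0067,
         0.0002]), 'tool_pos': array([0.1802, 0.5977, 0.2088]), 'eef_rot': array([ 0.1458,  0.9893, -0.0009, -0.0001]), 'contact_force': array([ 0.1373, -0.211 , -0.5927]), 'moment': array([-0.0188,  0.0109,  0.0311]), 'opening': 1.0034979918515605}
scene [[419.5286   0.     316.5061]
 [  0.     419.5286 210.9617]
 [  0.       0.       1.    ]] [[-0.7883  0.4802 -0.3846  0.9568]
 [ 0.6152  0.6216 -0.485   0.6756]
 [ 0.0061 -0.6189 -0.7854  1.0642]
 [ 0.      0.      0.      1.    ]]
scene module [([0.635, -0.027, 0.0], 0.66, [257.0, 233.0])]
scene flap_hinge [([0.666, -0.028, 0.086], 0.57, [244.0, 221.0])]
scene flap_bar [([0.443, -0.042, 0.089], 0.85, [303.0, 183.0])]
scene pointer_tip [([0.547, 0.126, 0.186], 0.78, [309.0, 213.0])]
scene bottle_mid [([0.588, -0.077, 0.138], 0.68, [256.0, 187.0])]
scene tray [([0.282, 0.42, 0.003
[... 487 characters left out ...]
24 -0.9979  1.4771]
 [ 0.      0.      0.      1.    ]]
top module [([0.63, -0.031, 0.0], 0.6, [352.0, 170.0])]
top flap_hinge [([0.667, -0.028, 0.089], 0.78, [354.0, 152.0])]
top flap_bar []
top pointer_tip [([0.546, 0.126, 0.185], 0.59, [300.0, 191.0]), ([0.448, 0.343, -0.0], 0.32, [228.0, 229.0])]
top bottle_mid [([0.589, -0.076, 0.142], 0.73, [374.0, 177.0])]
top tray [([0.28, 0.419, 0.0], 0.9, [201.0, 285.0]), ([0.444, 0.342, -0.003], 0.87, [228.0, 230.0]), ([0.497, 0.578, -0.001], 0.69, [150.0, 211.0])]
top rack_mid [([0.471, -0.338, 0.029], 0.58, [457.0, 222.0])]
top jar_mid [([0.658, 0.356, 0.036], 0.66, [223.0, 157.0])]
top wrench_mid [([0.671, -0.364, 0.005], 0.59, [462.0, 157.0])]
```

View pics/scene0.png

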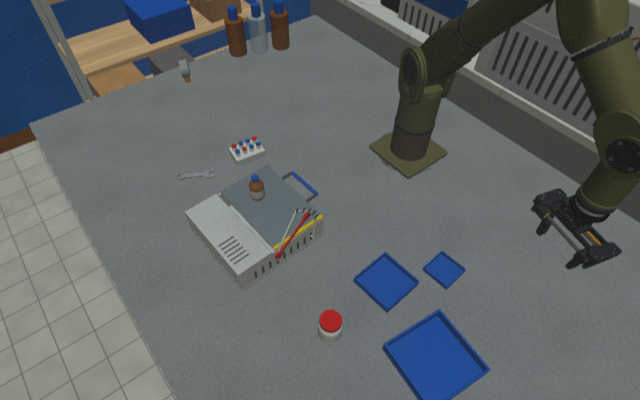

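View pics/top0.png

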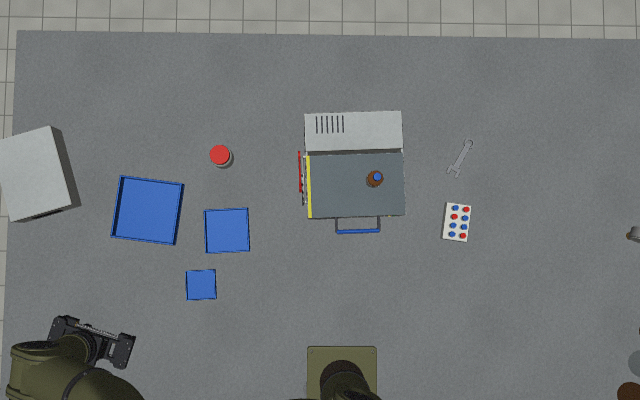

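Both views show the same layout. The middle-sized tray is near top-view pixel (228,230), i.e. about (0.443, 0.343). The bottle is at (375,177), the bar at (357,231) and the pointer at (301,170). Next I'll move over the module for wrist views.

```bash
cat >> h.py <<'E'
def row(p,yaw,base=None):
    """tool down, tool y axis along world angle yaw; row from current pose"""
    st=r.get_state()
    M=R.from_quat(st['eef_rot'])
    y=np.array([np.cos(yaw),np.sin(yaw),0]); z=np.array([0,0,-1.]); x=np.cross(y,z)
    N=R.from_matrix(np.c_[x,y,z])
    d=M.inv().apply(np.array(p)-st['tool_pos']); w=np.degrees((M.inv()*N).as_rotvec())
    print('now',st['clock'],st['tool_pos'].round(4),'row',d.round(4).tolist(),w.round(2).tolist(),'dist',np.linalg.norm(d).round(3))
E
python3 - <<'E'
from h import *
np.set_printoptions(precision=4,suppress=True)
s=r.snapshot('wrist'); print(s['tool_from_camera'],s['intrinsics'])
row([0.50,-0.03,0.42],0.03)
row([0.50,-0.03,0.42],0.03+np.pi)
t=cv2.imread('pics/top0.png'); 
cv2.imwrite('pics/topc.png',cv2.resize(t[100:245,290:415],None,fx=4.8,fy=4.1*0+4.1,interpolation=cv2.INTER_CUBIC))
t=cv2.imread('pics/scene0.png')
cv2.imwrite('pics/scenec.png',cv2.resize(t[160:290,180:335],None,fx=4.5,fy=4.5,interpolation=cv2.INTER_CUBIC))
E
```

```text
[[-0.0013 -0.9637 -0.267   0.0692]
 [ 1.     -0.0014  0.0002  0.0002]
 [-0.0006 -0.267   0.9637 -0.1753]
 [ 0.      0.      0.      1.    ]] [[317.2548   0.     322.7194]
 [  0.     317.2548 199.3036]
 [  0.       0.       1.    ]]
now 1.05 [0.1804 0.5985 0.2097] row [-0.4874, -0.5094, -0.2104] [0.01, -0.01, 71.5] dist 0.736
now 1.05 [0.1804 0.5985 0.2097] row [-0.4874, -0.5094, -0.2104] [0.01, 0.01, -108.5] dist 0.736
```

View pics/scenec.png

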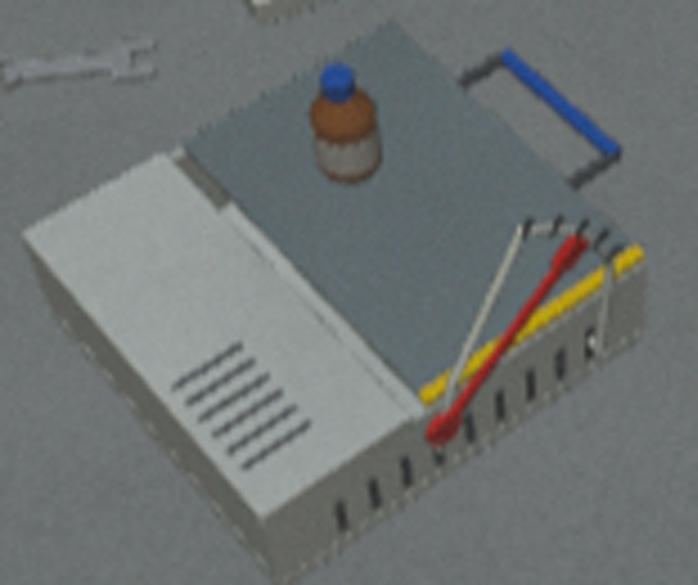

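Emit:
carry_out(commands=[[0,0,-0.05,0,0,0],[-0.4874,-0.5094,-0.2104,0,0,71.5],[-0.4874,-0.5094,-0.2104,0,0,71.5],[-0.4874,-0.5094,-0.2104,0,0,71.5],[-0.4874,-0.5094,-0.2104,0,0,71.5],[-0.4874,-0.5094,-0.2104,0,0,71.5],[-0.4874,-0.5094,-0.2104,0,0,71.5],[-0.4874,-0.5094,-0.2104,0,0,71.5],[-0.4874,-0.5094,-0.2104,0,0,71.5],[-0.4874,-0.5094,-0.2104,0,0,71.5],[-0.4874,-0.5094,-0.2104,0,0,71.5],[-0.4874,-0.5094,-0.2104,0,0,71.5]], fingers=0)

```text
clock: 2.25
tool_pos: [0.424, 0.1187, 0.3824]
eef_rot: [0.696, 0.718, 0.001, 0.0]
contact_force: [1.0, 0.2, -0.7]
opening: 1.002
```

```bash
python3 - <<'E'
from h import *
row([0.50,-0.03,0.42],0.03); print(r.get_state()['q'].round(3))
E
```

```text
now 2.25 [0.424  0.1187 0.3824] row [-0.1509, 0.0715, -0.0376] [0.05, -0.04, 0.04] dist 0.171
[-0.56   0.237  0.24   1.818 -0.064  1.092 -0.267]
```

```bash
cat > w.py <<'E'
from h import *
import sys
np.set_printoptions(precision=4,suppress=True)
def shot(n,labels):
    st=r.get_state(); s=r.snapshot('wrist'); save(s,n); E=wristext(s,st); np.savez(n+'.npz',E=E,K=s['intrinsics'])
    s2=dict(s); s2['extrinsics']=E
    for l in labels:
        print(l,[(np.round(d['xyz'],4).tolist(),round(d['p'],2),proj(s2,d['xyz']).round().tolist()) for d in r.spot_point(s,l)])
E
python3 - <<'E'
from w import *
shot('w1',['flap_hinge','flap_bar','pointer_tip','bottle_mid'])
E
```

```text
flap_hinge [([0.6637, -0.0245, 0.092], 0.7, [470.0, 254.0])]
flap_bar [([0.4425, -0.0378, 0.0918], 0.75, [332.0, 258.0]), ([0.6644, -0.0246, 0.0893], 0.66, [470.0, 253.0])]
pointer_tip [([0.5502, 0.1287, 0.1916], 0.73, [432.0, 167.0])]
bottle_mid [([0.5874, -0.0809, 0.1399], 0.7, [428.0, 301.0])]
```

Emit:
carry_out(commands=[[-0.1509,0.0715,-0.0376,0,0,0],[-0.1509,0.0715,-0.0376,0,0,0],[-0.1509,0.0715,-0.0376,0,0,0],[-0.1509,0.0715,-0.0376,0,0,0],[-0.1509,0.0715,-0.0376,0,0,0],[-0.1509,0.0715,-0.0376,0,0,0]])

```text
clock: 3.1
tool_pos: [0.4991, -0.0258, 0.4185]
eef_rot: [0.695, 0.719, -0.0, -0.001]
contact_force: [0.6, 0.1, -0.1]
opening: 1.003
```

```bash
python3 - <<'E'
from w import *
shot('w2',['flap_hinge','flap_bar','pointer_tip','bottle_mid'])
E
```

```text
flap_hinge [([0.6638, -0.026, 0.091], 0.57, [427.0, 160.0])]
flap_bar [([0.4423, -0.039, 0.0888], 0.94, [288.0, 164.0])]
pointer_tip [([0.5487, 0.13, 0.1916], 0.61, [371.0, 35.0])]
bottle_mid [([0.5873, -0.0838, 0.1374], 0.66, [381.0, 202.0])]
```

View pics/w1.png

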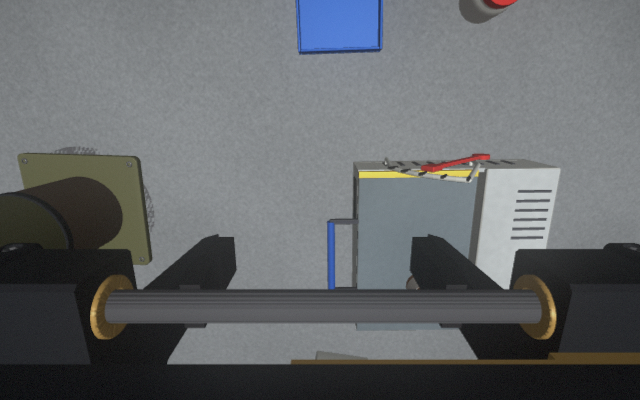

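View pics/w2.png

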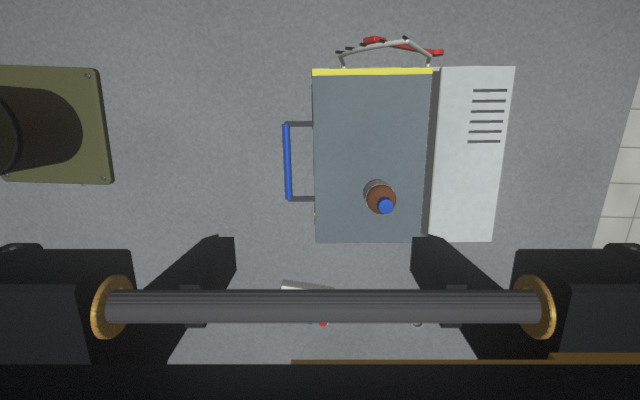

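```bash
python3 - <<'E'
import cv2,numpy as np
a=cv2.imread('pics/w2.png')[20:90,320:460]; b=cv2.imread('pics/top0.png')[140:220,290:410]; c=cv2.imread('pics/w1.png')[140:200,380:500]
a=cv2.resize(a,(560,280),interpolation=cv2.INTER_CUBIC)  # x4
b=cv2.resize(b,None,fx=4,fy=4,interpolation=cv2.INTER_CUBIC)
o=np.zeros((600,560,3),np.uint8); o[:280]=a; o[280:600,:480]=b; cv2.imwrite('pics/crop1.png',o)
E
```

```text
(no output)
```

View pics/crop1.png

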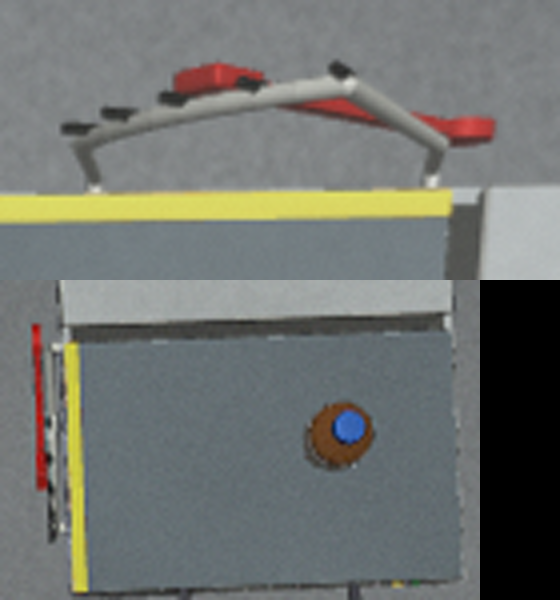

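```bash
python3 - <<'E'
from w import *
from scipy.optimize import least_squares
W=np.load('w2.npz'); w={'extrinsics':W['E'],'intrinsics':W['K']}
for n,uv,z in [('FL',(312.5,70),.094),('FR',(316,242),.094),('barL',(286.5,123),.09),('barR',(289,199),.09),('BL',(516,67),.094),('BR',(494,242),.094)]:
    print(n,atz(w['extrinsics'],w['intrinsics'],uv,z))
A=atz(w['extrinsics'],w['intrinsics'],(286.5,123),.09)-atz(w['extrinsics'],w['intrinsics'],(289,199),.09)
B=atz(w['extrinsics'],w['intrinsics'],(312.5,70),.094)-atz(w['extrinsics'],w['intrinsics'],(316,242),.094)
print('yaws',np.arctan2(-A[0],A[1]),np.arctan2(-B[0],B[1]))
sc=r.snapshot('scene'); tp=r.snapshot('top')
# bottle cap triangulation
obs=[(w,(385.5,205)),(tp,(377.2,176.8))]
def tri(obs):
    f=lambda p: np.concatenate([proj(s,p)-uv for s,uv in obs]); q=least_squares(f,[.55,0,.15]); return q.x,q.fun
print('cap',tri(obs+[(sc,(337/4.5+180,75/4.5+160))]))
print('tip',tri([(w,(371,40)),(tp,(300.4,190.5)),(sc,(577/4.5+180,243/4.5+160))]))
print('hub',tri([(w,(440,51.5)),(tp,(299.3,153.)),(sc,(278,255.6))]))
E
```

```text
FL [0.4788 0.1018 0.094 ]
FR [ 0.4911 -0.1701  0.094 ]
barL [0.4403 0.0246 0.09  ]
barR [ 0.4446 -0.097   0.09  ]
BL [0.7765 0.1154 0.094 ]
BR [ 0.7927 -0.1602  0.094 ]
yaws 0.03551917602586328 0.04527146632433787
cap (array([ 0.5856, -0.0776,  0.1777]), array([ 0.0531,  0.48  , -0.64  ,  0.0563,  0.2306,  0.249 ]))
tip (array([0.5495, 0.1262, 0.1839]), array([-0.4992,  0.0567, -0.3453, -1.1095, -0.0945, -0.1262]))
hub (array([0.6617, 0.1324, 0.0954]), array([-0.3531, -0.013 , -0.947 ,  0.0991, -1.1208, -0.3062]))
```

```bash
python3 - <<'E'
from h import *
row([0.587,-0.079,0.27],0.04)
row([0.587,-0.079,0.122],0.04)
E
```

```text
now 3.45 [ 0.4993 -0.0273  0.4192] row [-0.0546, 0.0861, 0.1491] [-0.01, -0.02, -0.46] dist 0.181
now 3.45 [ 0.4993 -0.0273  0.4192] row [-0.0546, 0.0861, 0.2971] [-0.01, -0.02, -0.46] dist 0.314
```

Emit:
carry_out(commands=[[-0.0546,0.0861,0.149,0,0,-0.46],[-0.0546,0.0861,0.149,0,0,-0.46],[-0.0546,0.0861,0.149,0,0,-0.46],[-0.0546,0.0861,0.149,0,0,-0.46],[-0.0546,0.0861,0.149,0,0,-0.46],[-0.0546,0.0861,0.149,0,0,-0.46]])

```text
clock: 4.05
tool_pos: [0.587, -0.0799, 0.2702]
eef_rot: [0.693, 0.721, -0.0, -0.0]
contact_force: [0.1, 0.3, 0.4]
opening: 1.002
```

```bash
python3 - <<'E'
from w import *
row([0.587,-0.079,0.122],0.04)
shot('w3',['bottle_mid'])
s=r.snapshot('scene'); cv2.imwrite('pics/sc3.png',cv2.resize(s['img'][120:290,160:400],None,fx=3,fy=3))
E
```

```text
now 4.05 [ 0.587  -0.0799  0.2702] row [0.0008, 0.0001, 0.1482] [-0.05, -0.02, -0.1] dist 0.148
bottle_mid [([0.5873, -0.0812, 0.1375], 0.75, [324.0, 185.0])]
```

View pics/w3.png

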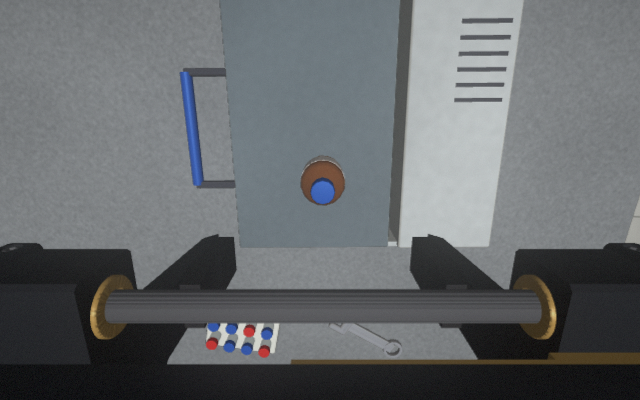

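View pics/sc3.png

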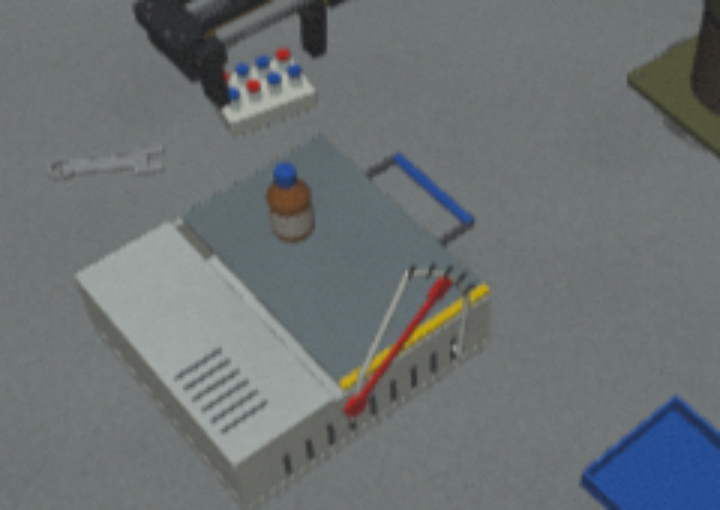

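Emit:
carry_out(commands=[[0,0,0.05,0,0,0],[0,0,0.09,0,0,0],[0,0,0.12,0,0,0],[0,0,0.14,0,0,0],[0,0,0.148,0,0,0],[0,0,0.148,0,0,0]])

```text
clock: 4.8
tool_pos: [0.5873, -0.0798, 0.1227]
eef_rot: [0.693, 0.721, 0.0, -0.0]
contact_force: [-0.5, 0.0, 0.2]
opening: 0.998
```

Emit:
carry_out(commands=[[0,0,0,0,0,0],[0,0,0,0,0,0],[0,0,0,0,0,0],[0,0,0,0,0,0],[0,0,0,0,0,0],[0,0,0,0,0,0],[0,0,0,0,0,0],[0,0,0,0,0,0],[0,0,0,0,0,0],[0,0,0,0,0,0]], fingers=255, grip_force=20)

```text
clock: 5.8
tool_pos: [0.5871, -0.0803, 0.1222]
eef_rot: [0.694, 0.72, -0.0, -0.0]
contact_force: [-1.5, -0.1, 2.0]
opening: 0.374
```

```bash
python3 - <<'E'
from w import *
s=r.get_state();print(s['tool_pos'],s['opening']*88,s['contact_force'])
s=r.snapshot('scene'); cv2.imwrite('pics/sc4.png',cv2.resize(s['img'][120:290,160:400],None,fx=3,fy=3))
E
```

```text
[ 0.5871 -0.0803  0.1222] 32.86900924030279 [-1.5391 -0.0829  1.9957]
```

View pics/sc4.png

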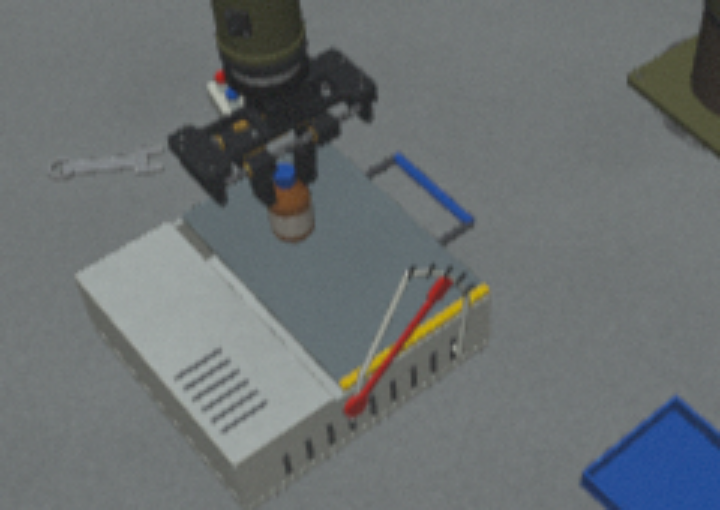

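Emit:
carry_out(commands=[[0,0,0,0,0,0],[0,0,0,0,0,0],[0,0,0,0,0,0]])

```text
clock: 6.15
tool_pos: [0.5871, -0.0803, 0.1222]
eef_rot: [0.694, 0.72, -0.0, -0.0]
contact_force: [-1.9, -0.3, 2.5]
opening: 0.376
```

```bash
python3 - <<'E'
from w import *
shot('w4',['bottle_mid'])
E
```

```text
bottle_mid [([0.586, -0.0846, 0.1383], 0.74, [321.0, 251.0])]
```

View pics/w4.png

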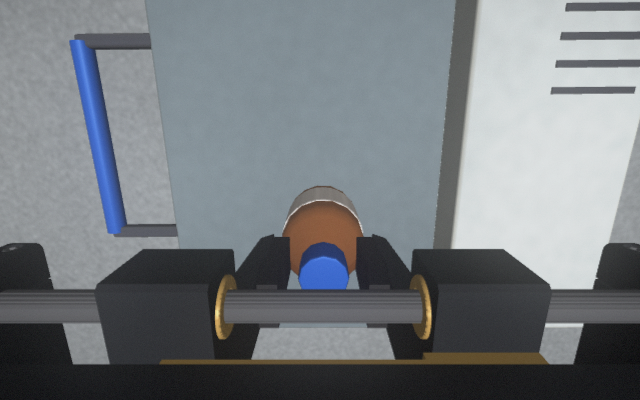

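```bash
python3 - <<'E'
from w import *
s=r.snapshot('scene'); st=r.get_state(); c=st['tool_pos']; y=R.from_quat(st['eef_rot']).apply([0,1,0]);x=R.from_quat(st['eef_rot']).apply([1,0,0])
img=cv2.resize(s['img'][130:230,200:320],None,fx=6,fy=6,interpolation=cv2.INTER_CUBIC)
f=lambda p:tuple(int(round(v)) for v in (proj(s,p)-[200,130])*6)
for h,col in [(0,(0,255,0)),(.019,(0,255,255)),(.028,(255,0,255))]:
  for g in (-.0165,.0165):
    cv2.line(img,f(c+y*g+x*.009+[0,0,h]),f(c+y*g-x*.009+[0,0,h]),col,1)
cv2.imwrite('pics/sc4b.png',img)
E
```

```text
(no output)
```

View pics/sc4b.png

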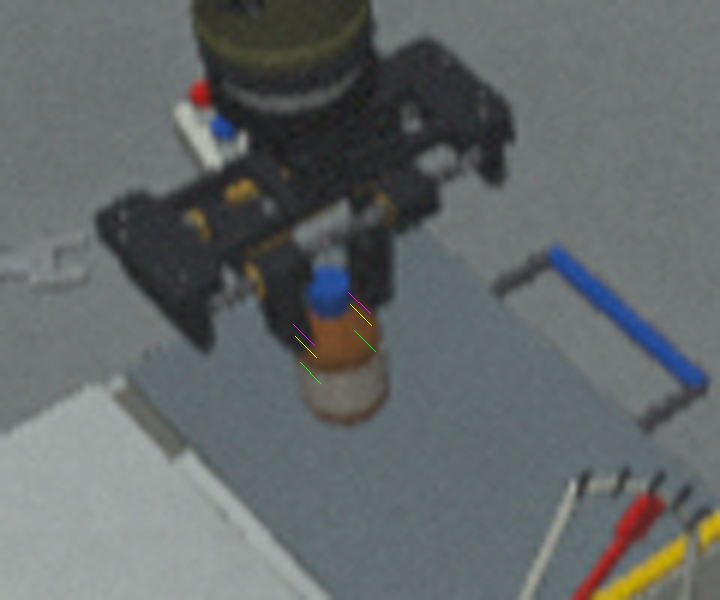

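```bash
python3 - <<'E'
from w import *
img=cv2.imread('pics/w4.png'); K=np.load('w4.npz')['K']
s=r.snapshot('wrist');T=np.linalg.inv(s['tool_from_camera'])
img=cv2.resize(s['img'][170:400,200:460],None,fx=3,fy=3,interpolation=cv2.INTER_CUBIC)
def f(p):
    c=T[:3,:3]@np.array(p)+T[:3,3];u=K@c;u=u[:2]/u[2];return tuple(int(v) for v in (u-[200,170])*3)
for h,col in [(0,(0,255,0)),(-.019,(0,255,255)),(-.03,(255,0,255)),(-.064,(255,255,0))]:
  for g in (-.0165,.0165): cv2.line(img,f([.009,g,h]),f([-.009,g,h]),col,1)
img=cv2.convertScaleAbs(img,alpha=1.8,beta=20)
cv2.imwrite('pics/w4b.png',img)
E
```

```text
(no output)
```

View pics/w4b.png

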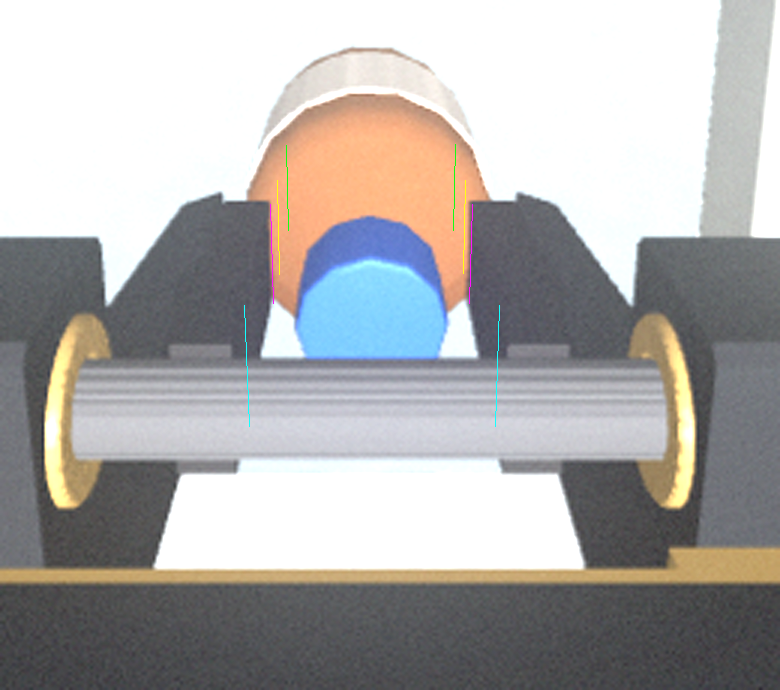

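Emit:
carry_out(commands=[[0,0,0,0,0,0],[0,0,0,0,0,0],[0,0,0,0,0,0],[0,0,0,0,0,0],[0,0,0,0,0,0],[0,0,0,0,0,0]], fingers=60)

```text
clock: 6.95
tool_pos: [0.5873, -0.0802, 0.1222]
eef_rot: [0.693, 0.72, 0.0, 0.0]
contact_force: [0.1, 0.9, 0.4]
opening: 0.762
```

Emit:
carry_out(commands=[[0,0,0.008,0,0,0],[0,0,0.014,0,0,0],[0,0,0.02,0,0,0],[0,0,0.02,0,0,0]])

```text
clock: 7.35
tool_pos: [0.5864, -0.0801, 0.101]
eef_rot: [0.693, 0.72, -0.001, -0.001]
contact_force: [-0.2, 0.5, 0.5]
opening: 0.763
```

```bash
python3 - <<'E'
from w import *
shot('w5',['bottle_mid'])
s=r.snapshot('scene'); cv2.imwrite('pics/sc5.png',cv2.resize(s['img'][130:230,200:320],None,fx=6,fy=6,interpolation=cv2.INTER_CUBIC))
E
```

```text
bottle_mid [([0.5903, -0.0832, 0.139], 0.71, [332.0, 268.0])]
```

View pics/sc5.png

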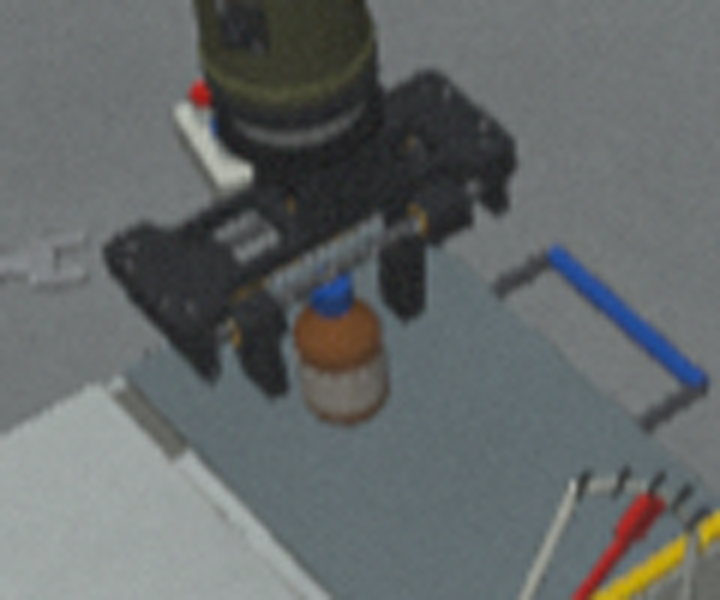

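View pics/w5.png

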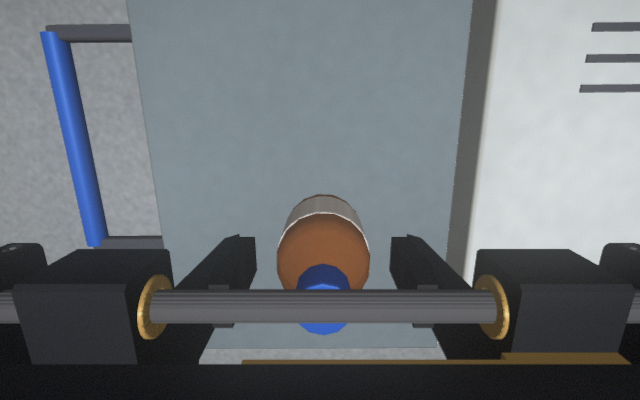

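Emit:
carry_out(commands=[[0,0,0.004,0,0,0],[0,0,0.008,0,0,0],[0,0,0.008,0,0,0]])

```text
clock: 7.8
tool_pos: [0.5868, -0.0801, 0.0936]
eef_rot: [0.693, 0.72, -0.0, -0.0]
contact_force: [-0.3, -0.4, -0.3]
opening: 0.768
```

Emit:
carry_out(commands=[[0,0,0,0,0,0],[0,0,0,0,0,0],[0,0,0,0,0,0],[0,0,0,0,0,0],[0,0,0,0,0,0],[0,0,0,0,0,0],[0,0,0,0,0,0]], fingers=255, grip_force=20)

```text
clock: 8.5
tool_pos: [0.5872, -0.0802, 0.0943]
eef_rot: [0.693, 0.72, 0.0, -0.0]
contact_force: [-0.5, -0.4, 1.3]
opening: 0.494
```

Emit:
carry_out(commands=[[0,0,-0.01,0,0,0],[0,0,-0.03,0,0,0],[0,0,-0.065,0,0,0],[0,0,-0.1,0,0,0],[0,0,-0.14,0,0,0],[0,0,-0.18,0,0,0],[0,0,-0.2,0,0,0],[0,0,-0.2,0,0,0]])

```text
clock: 9.3
tool_pos: [0.5891, -0.0808, 0.2979]
eef_rot: [0.694, 0.72, 0.002, 0.003]
contact_force: [-0.1, -0.4, -2.2]
opening: 0.491
```

```bash
python3 - <<'E'
from w import *
s=r.snapshot('scene'); save(s,'sc6')
row([0.442,0.343,0.29],0.04)
row([0.442,0.343,0.29],0.3)
E
```

```text
now 9.35 [ 0.5877 -0.0803  0.2954] row [0.4286, -0.1295, 0.005] [0.16, 0.01, -0.1] dist 0.448
now 9.35 [ 0.5877 -0.0803  0.2954] row [0.4286, -0.1295, 0.005] [0.16, 0.03, -15.0] dist 0.448
```

View pics/sc6.png

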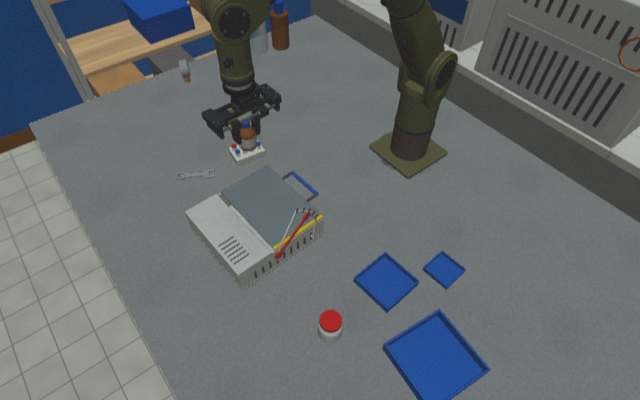

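Bottle is held and lifted. Carrying it over to the tray.

Emit:
carry_out(commands=[[0.02,-0.006,0,0,0,0],[0.055,-0.017,0,0,0,0],[0.095,-0.029,0,0,0,0],[0.14,-0.042,0,0,0,0],[0.185,-0.056,0,0,0,0],[0.23,-0.07,0,0,0,0],[0.275,-0.083,0,0,0,0],[0.32,-0.097,0,0,0,0],[0.36,-0.109,0,0,0,0],[0.395,-0.119,0,0,0,0],[0.42,-0.127,0,0,0,0],[0.429,-0.13,0,0,0,0]])

```text
clock: 10.55
tool_pos: [0.438, 0.3463, 0.292]
eef_rot: [0.692, 0.722, -0.002, -0.001]
contact_force: [0.0, -0.1, -1.6]
opening: 0.489
```

Emit:
carry_out(commands=[[0,0,0.02,0,0,0],[0,0,0.06,0,0,0],[0,0,0.1,0,0,0],[0,0,0.13,0,0,0],[0,0,0.15,0,0,0],[0,0,0.15,0,0,0]])

```text
clock: 11.15
tool_pos: [0.4391, 0.3401, 0.1409]
eef_rot: [0.694, 0.72, -0.004, -0.0]
contact_force: [0.1, -0.5, -0.7]
opening: 0.492
```

```bash
python3 - <<'E'
from w import *
row([0.442,0.343,0.005],0.04)
for n in ['scene','top']:
    s=r.snapshot(n); save(s,n+'7')
    for l in ['bottle_mid','tray']: print(l,[(np.round(d['xyz'],3).tolist(),round(d['p'],2)) for d in r.spot_point(s,l)])
    print(proj(s,r.get_state()['tool_pos']))
E
```

```text
now 11.15 [0.4391 0.3401 0.1409] row [0.0036, 0.0039, 0.1358] [-0.35, 0.33, -0.21] dist 0.136
bottle_mid [([0.446, -0.041, 0.092], 0.57), ([0.438, 0.34, 0.184], 0.52)]
tray [([0.278, 0.42, 0.001], 0.74), ([0.498, 0.579, 0.006], 0.72), ([0.439, 0.348, -0.001], 0.68)]
[392.3968 255.5147]
bottle_mid [([0.441, 0.345, 0.192], 0.47)]
tray [([0.444, 0.344, -0.0], 0.74), ([0.496, 0.573, -0.002], 0.56)]
[219.2439 229.6716]
```

View pics/scene7.png

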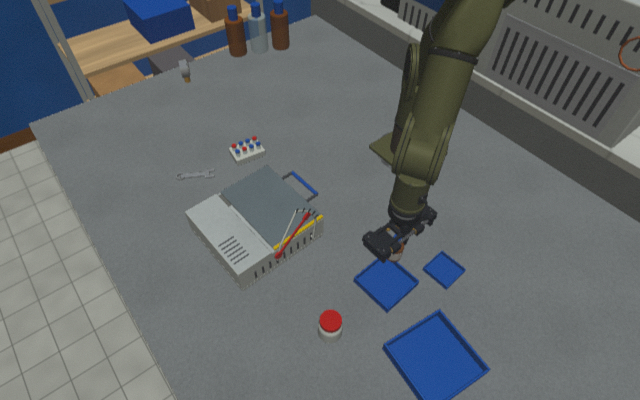

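Emit:
carry_out(commands=[[0.001,0.001,0.02,0,0,0],[0.002,0.002,0.05,0,0,0],[0.003,0.003,0.085,0,0,0],[0.0036,0.004,0.11,-0.2,0.2,0],[0.0036,0.004,0.125,-0.2,0.2,0],[0.0036,0.004,0.13,-0.2,0.2,0],[0.0036,0.004,0.13,-0.2,0.2,0]])

```text
clock: 12.15
tool_pos: [0.4452, 0.3474, 0.0146]
eef_rot: [0.694, 0.72, 0.003, -0.0]
contact_force: [-0.0, -0.9, -1.8]
opening: 0.491
```

Emit:
carry_out(commands=[[0,0,0.002,0,0,0],[0,0,0.004,0,0,0],[0,0,0.005,0,0,0]])

```text
clock: 12.45
tool_pos: [0.4452, 0.3476, 0.0098]
eef_rot: [0.693, 0.721, 0.003, -0.0]
contact_force: [0.2, 0.1, -0.2]
opening: 0.493
```

Emit:
carry_out(commands=[[0,0,0.002,0,0,0],[0,0,0.004,0,0,0],[0,0,0.004,0,0,0]])

```text
clock: 12.75
tool_pos: [0.4447, 0.3472, 0.005]
eef_rot: [0.693, 0.72, 0.002, -0.0]
contact_force: [0.3, 0.0, -1.0]
opening: 0.491
```

```bash
python3 - <<'E'
from w import *
s=r.snapshot('scene'); cv2.imwrite('pics/sc8.png',cv2.resize(s['img'][200:330,330:470],None,fx=5,fy=4.5,interpolation=cv2.INTER_CUBIC))
print(r.get_state()['contact_force'],r.get_state()['tool_pos'])
E
```

```text
[-0.0924 -0.2365 -1.5906] [0.4448 0.3472 0.0051]
```

View pics/sc8.png

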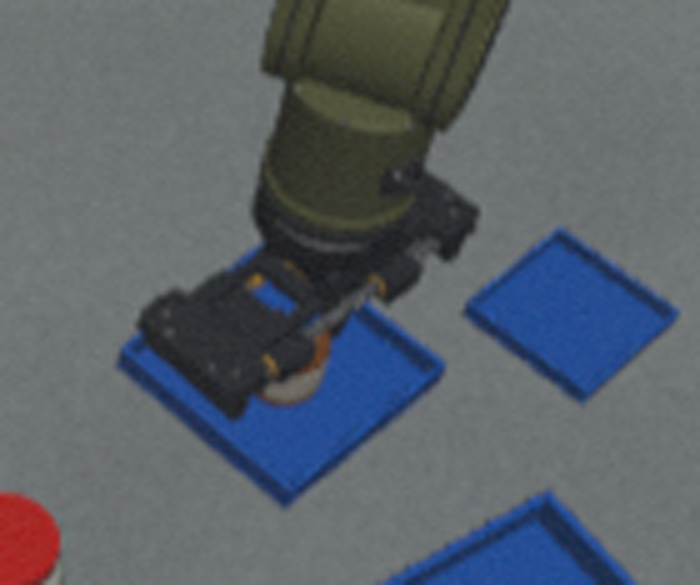

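Emit:
carry_out(commands=[[0,0,0.0015,0,0,0],[0,0,0.0015,0,0,0]])

```text
clock: 13.0
tool_pos: [0.445, 0.3474, 0.0043]
eef_rot: [0.694, 0.72, 0.003, -0.0]
contact_force: [-0.8, -0.1, 4.6]
opening: 0.493
```

Emit:
carry_out(commands=[[0,0,0.0015,0,0,0],[0,0,0.0015,0,0,0]])

```text
clock: 13.2
tool_pos: [0.4451, 0.3475, 0.0042]
eef_rot: [0.694, 0.72, 0.003, -0.0]
contact_force: [-2.6, -1.8, 16.9]
opening: 0.487
```

Touched down (force up to 17 N). I'll ease back up slightly, then open.

Emit:
carry_out(commands=[[0,0,-0.002,0,0,0],[0,0,-0.002,0,0,0]])

```text
clock: 13.4
tool_pos: [0.4451, 0.3475, 0.0045]
eef_rot: [0.694, 0.72, 0.003, -0.0]
contact_force: [-0.4, 0.4, -1.1]
opening: 0.491
```

Emit:
carry_out(commands=[[0,0,0,0,0,0],[0,0,0,0,0,0],[0,0,0,0,0,0],[0,0,0,0,0,0],[0,0,0,0,0,0],[0,0,0,0,0,0]], fingers=70)

```text
clock: 14.0
tool_pos: [0.4449, 0.3473, 0.0042]
eef_rot: [0.694, 0.72, 0.002, -0.0]
contact_force: [0.3, -0.9, -0.5]
opening: 0.725
```

Emit:
carry_out(commands=[[0,0,-0.01,0,0,0],[0,0,-0.03,0,0,0],[0,0,-0.06,0,0,0],[0,0,-0.1,0,0,0],[0,0,-0.14,0,0,0],[0,0,-0.18,0,0,0],[0,0,-0.22,0,0,0],[0,0,-0.22,0,0,0]])

```text
clock: 14.8
tool_pos: [0.4472, 0.3483, 0.2303]
eef_rot: [0.694, 0.72, 0.008, 0.001]
contact_force: [0.2, 1.1, 0.9]
opening: 0.726
```

```bash
python3 - <<'E'
from w import *
row([0.442,-0.036,0.22],0.04)
shot('w9',['bottle_mid'])
s=r.snapshot('scene'); save(s,'sc9')
print([(np.round(d['xyz'],3).tolist(),round(d['p'],2)) for d in r.spot_point(s,'bottle_mid')])
E
```

```text
now 14.8 [0.4472 0.3483 0.2303] row [-0.3839, -0.0198, 0.006] [0.72, -0.61, -0.14] dist 0.384
bottle_mid [([0.4454, 0.3438, 0.0472], 0.75, [320.0, 179.0])]
[([0.445, 0.349, 0.05], 0.6), ([0.443, -0.041, 0.092], 0.29)]
```

View pics/w9.png

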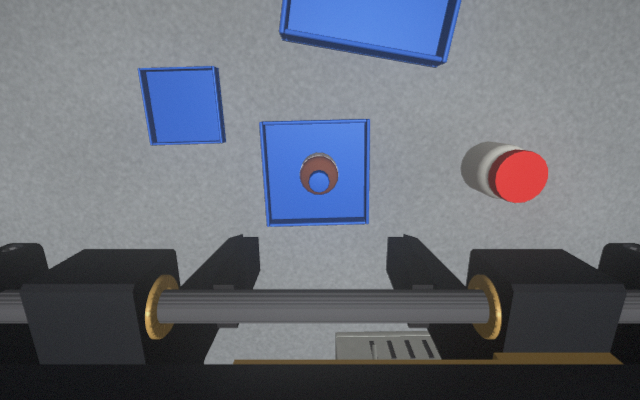

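View pics/sc9.png

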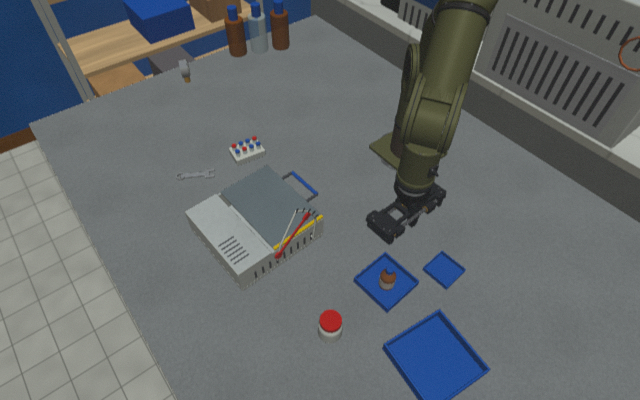

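```bash
python3 - <<'E'
from w import *
row([0.4425,-0.036,0.27],0.04)
E
```

```text
now 15.0 [0.4431 0.346  0.2234] row [-0.3816, -0.0152, -0.0475] [0.09, -0.14, -0.1] dist 0.385
```

Emit:
carry_out(commands=[[0,0,-0.047,0,0,0],[-0.03,0,-0.047,0,0,0],[-0.08,-0.005,-0.047,0,0,0],[-0.13,-0.01,-0.047,0,0,0],[-0.18,-0.015,-0.047,0,0,0],[-0.23,-0.015,-0.047,0,0,0],[-0.28,-0.015,-0.047,0,0,0],[-0.33,-0.015,-0.047,0,0,0],[-0.37,-0.015,-0.047,0,0,0],[-0.3816,-0.0152,-0.047,0,0,0],[-0.3816,-0.0152,-0.047,0,0,0]], fingers=150)

```text
clock: 16.1
tool_pos: [0.4425, -0.0372, 0.269]
eef_rot: [0.695, 0.719, 0.002, -0.001]
contact_force: [-0.5, 0.2, -0.2]
opening: 0.409
```

```bash
python3 - <<'E'
from w import *
row([0.4425,-0.036,0.14],0.04)
shot('w10',['flap_bar'])
E
```

```text
now 16.1 [ 0.4425 -0.0372  0.269 ] row [0.0008, -0.0001, 0.129] [0.07, -0.18, -0.35] dist 0.129
flap_bar [([0.4436, -0.0349, 0.0922], 0.63, [324.0, 174.0])]
```

View pics/w10.png

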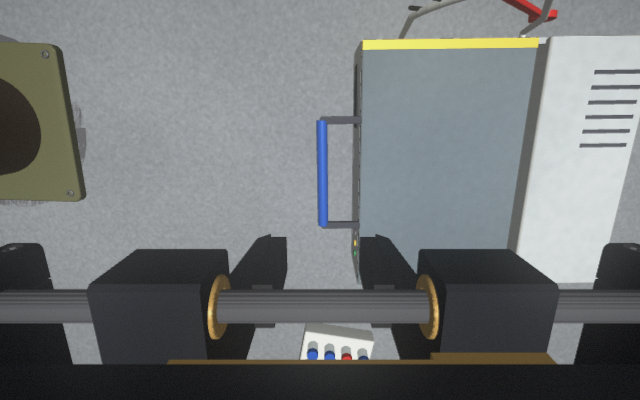

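Emit:
carry_out(commands=[[0,0,0.03,0,0,0],[0.001,0,0.07,0,0,-0.3],[0.001,0,0.11,0,0,-0.3],[0.001,0,0.145,0,0,-0.3],[0.001,0,0.16,0,0,-0.3],[0.001,0,0.16,0,0,-0.3]])

```text
clock: 16.8
tool_pos: [0.4423, -0.0314, 0.1077]
eef_rot: [0.69, 0.724, 0.001, -0.003]
contact_force: [-0.5, -0.2, -0.3]
opening: 0.411
```

```bash
python3 - <<'E'
from w import *
row([0.4425,-0.036,0.043],0.04)
shot('w11',['flap_bar'])
s=r.snapshot('scene'); cv2.imwrite('pics/sc11.png',cv2.resize(s['img'][130:230,240:360],None,fx=6,fy=6,interpolation=cv2.INTER_CUBIC))
E
```

```text
now 16.8 [ 0.4423 -0.0314  0.1077] row [-0.005, 0.0001, 0.0647] [-0.09, -0.31, 0.42] dist 0.065
flap_bar [([0.4444, -0.0369, 0.09], 0.58, [326.0, 231.0])]
```

View pics/w11.png

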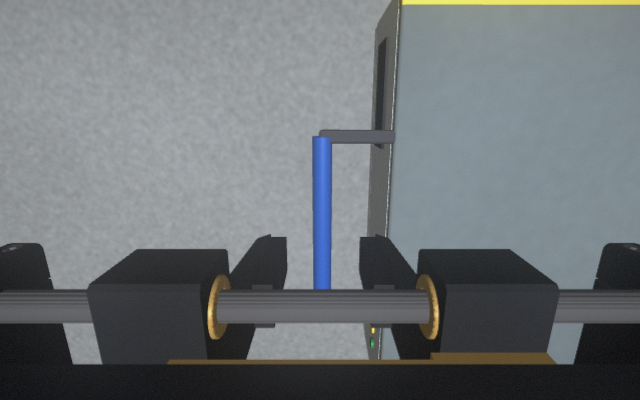

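View pics/sc11.png

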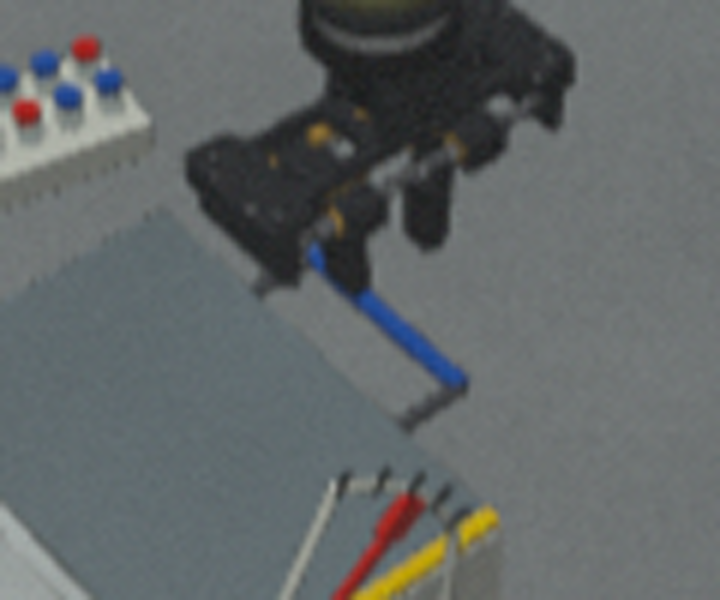

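Emit:
carry_out(commands=[[-0.002,0,0.015,0,0,0.2],[-0.004,0,0.035,0,0,0.4],[-0.005,0,0.055,0,0,0.4],[-0.005,0,0.065,0,-0.3,0.4],[-0.005,0,0.065,0,-0.3,0.4]])

```text
clock: 17.45
tool_pos: [0.4444, -0.0381, 0.0447]
eef_rot: [0.694, 0.72, 0.001, 0.002]
contact_force: [0.5, 0.9, -0.1]
opening: 0.409
```

```bash
python3 - <<'E'
from w import *
row([0.4425,-0.036,0.043],0.04)
print(r.get_state()['contact_force'])
shot('w12',['flap_bar'])
E
```

```text
now 17.45 [ 0.4444 -0.0381  0.0447] row [0.0022, -0.0018, 0.0017] [0.18, 0.08, -0.16] dist 0.003
[ 0.4801  0.8867 -0.0866]
flap_bar [([0.4424, -0.0368, 0.0902], 0.83, [320.0, 267.0])]
```

View pics/w12.png

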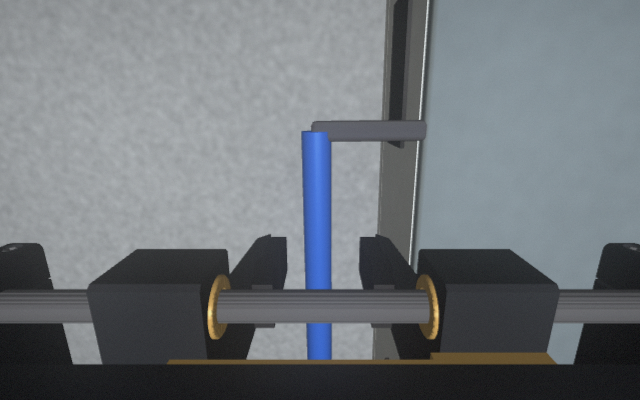

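Emit:
carry_out(commands=[[0.002,-0.002,0.001,0,0,0],[0.002,-0.002,0.001,0,0,0],[0.002,-0.002,0.001,0,0,0]])

```text
clock: 17.85
tool_pos: [0.4424, -0.0367, 0.0443]
eef_rot: [0.694, 0.72, 0.001, 0.002]
contact_force: [0.4, -0.0, -0.6]
opening: 0.414
```

Emit:
carry_out(commands=[[0,0,0,0,0,0],[0,0,0,0,0,0],[0,0,0,0,0,0],[0,0,0,0,0,0],[0,0,0,0,0,0],[0,0,0,0,0,0],[0,0,0,0,0,0]], fingers=255, grip_force=18)

```text
clock: 18.55
tool_pos: [0.4422, -0.0369, 0.0438]
eef_rot: [0.694, 0.72, 0.001, 0.002]
contact_force: [1.1, -0.1, 0.0]
opening: 0.122
```

```bash
python3 - <<'E'
from w import *
st=r.get_state(); print(st['contact_force'],st['tool_pos'],st['opening']*88, st['q'].round(3))
M=R.from_quat(st['eef_rot'])
yaw=.04; ex=np.array([np.cos(yaw),np.sin(yaw),0]); 
for i,a in enumerate([.03,.08,.14,.2,.26,.32,.38,.44,.5,.56,.62,.68,.72]):
    d=.222*((1-np.cos(a))*ex+np.array([0,0,np.sin(a)]))
    print(a,M.inv().apply(d).round(4).tolist())
E
```

```text
[ 1.1347 -0.127   0.0137] [ 0.4422 -0.0369  0.0438] 10.725604181296003 [-0.055  0.797  0.053  2.238 -0.341  0.11   0.357]
0.03 [-0.0, 0.0001, -0.0067]
0.08 [-0.0, 0.0008, -0.0177]
0.14 [-0.0, 0.0023, -0.031]
0.2 [-0.0001, 0.0046, -0.0441]
0.26 [-0.0001, 0.0077, -0.057]
0.32 [-0.0001, 0.0115, -0.0698]
0.38 [-0.0001, 0.0161, -0.0823]
0.44 [-0.0001, 0.0215, -0.0945]
0.5 [-0.0001, 0.0276, -0.1063]
0.56 [-0.0001, 0.0343, -0.1178]
0.62 [-0.0001, 0.0418, -0.1288]
0.68 [-0.0001, 0.0499, -0.1394]
0.72 [-0.0001, 0.0556, -0.1462]
```

Emit:
carry_out(commands=[[0,0,-0.004,0,0,0],[0,0.0002,-0.009,0,0,0],[0,0.0005,-0.014,0,0,0],[0,0.001,-0.02,0,0,0],[0,0.0016,-0.026,0,0,0],[0,0.0024,-0.032,0,0,0],[0,0.0033,-0.038,0,0,0],[0,0.0046,-0.0441,0,0,0],[0,0.0058,-0.05,0,0,0],[0,0.007,-0.0545,0,0,0],[0,0.0077,-0.057,0,0,0],[0,0.0077,-0.057,0,0,0]])

```text
clock: 19.75
tool_pos: [0.4499, -0.0365, 0.1011]
eef_rot: [0.694, 0.72, 0.001, 0.002]
contact_force: [1.6, -0.6, -3.3]
opening: 0.126
```

```bash
python3 - <<'E'
from w import *
st=r.get_state(); print(st['contact_force'],st['tool_pos'],st['opening']*88, st['q'].round(3))
s=r.snapshot('scene'); cv2.imwrite('pics/sc13.png',cv2.resize(s['img'][130:290,170:360],None,fx=4,fy=3.7,interpolation=cv2.INTER_CUBIC))
E
```

```text
[ 1.5766 -0.6333 -3.2917] [ 0.4499 -0.0365  0.1011] 11.053127086523068 [-0.111  0.682  0.142  2.19  -0.317  0.284  0.341]
```

View pics/sc13.png

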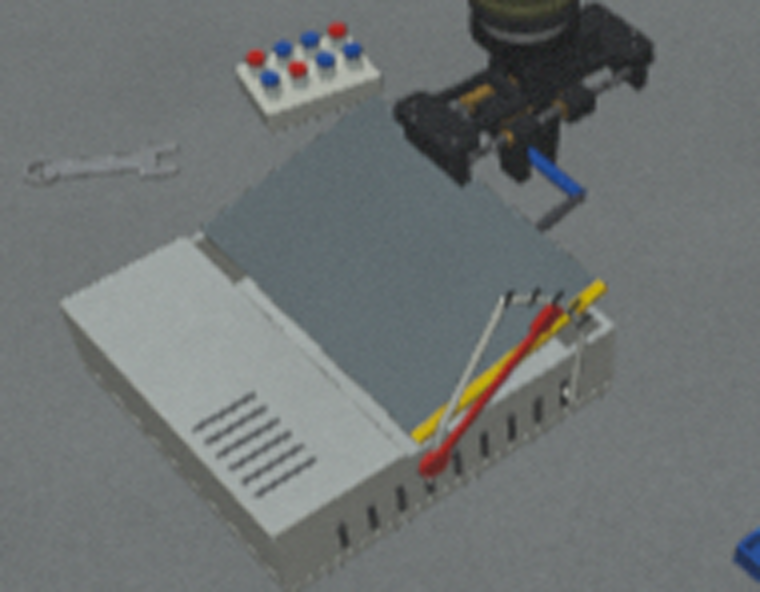

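Emit:
carry_out(commands=[[0,0.001,-0.003,0,0,0],[0,0.0025,-0.0085,0,0,0],[0,0.0047,-0.0155,0,0,0],[0,0.0075,-0.023,0,0,0],[0,0.0105,-0.0304,0,0,0],[0,0.0137,-0.0375,0,0,0],[0,0.0176,-0.0454,0,0,0],[0,0.0219,-0.0532,0,0,0],[0,0.0264,-0.0609,0,0,0],[0,0.0301,-0.0665,0,0,0],[0,0.0333,-0.071,0,0,0],[0,0.0339,-0.0719,0,0,0]])

```text
clock: 21.0
tool_pos: [0.4867, -0.0349, 0.1738]
eef_rot: [0.694, 0.72, 0.003, 0.004]
contact_force: [9.0, -0.3, -11.0]
opening: 0.118
```

```bash
python3 - <<'E'
from w import *
st=r.get_state(); print(st['contact_force'],st['tool_pos'],st['opening']*88, st['q'].round(3))
s=r.snapshot('scene'); save(s,'sc14');cv2.imwrite('pics/sc14c.png',cv2.resize(s['img'][160:290,220:360],None,fx=5,fy=4.6,interpolation=cv2.INTER_CUBIC))
for l in ['flap_bar','flap_hinge','pointer_tip']: print(l,[(np.round(d['xyz'],3).tolist(),round(d['p'],2)) for d in r.spot_point(s,l)])
E
```

```text
[  9.0437  -0.3095 -10.9951] [ 0.4867 -0.0349  0.1738] 10.393429618343216 [-0.183  0.581  0.25   2.033 -0.261  0.547  0.288]
flap_bar [([0.488, -0.038, 0.224], 0.87), ([0.47, -0.342, 0.022], 0.35), ([0.66, 0.357, 0.041], 0.24)]
flap_hinge [([0.664, -0.028, 0.089], 0.61), ([0.672, -0.36, 0.002], 0.41)]
pointer_tip [([0.549, 0.122, 0.188], 0.75)]
```

View pics/sc14c.png

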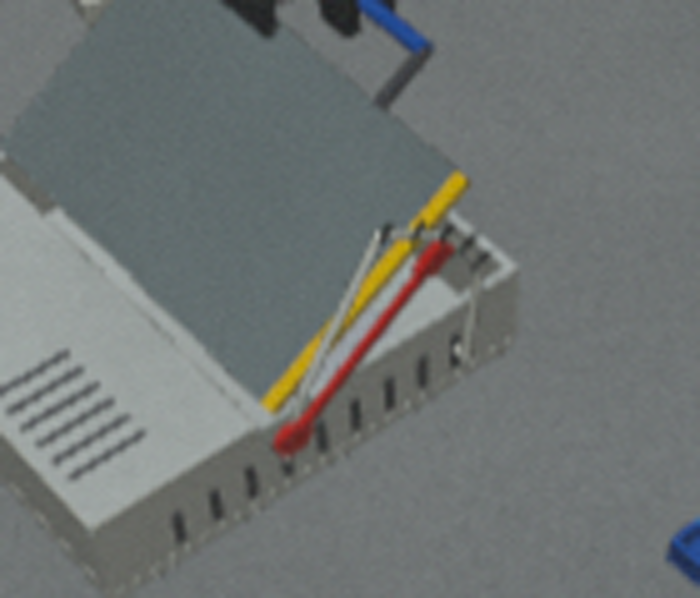

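```bash
cat > ang.py <<'E'
from w import *
from scipy.optimize import minimize_scalar
def linefit(mask):
    ys,xs=np.nonzero(mask); v=cv2.fitLine(np.c_[xs,ys].astype(np.float32),cv2.DIST_HUBER,0,.01,.01).ravel(); return v,len(xs),(xs.min(),xs.max(),ys.min(),ys.max())
def angles(s,img=None,yaw=.04,hinge=(0.6645,-0.0265,.09),roi=(160,290,220,360)):
    img=s['img'] if img is None else img
    h=cv2.cvtColor(img,cv2.COLOR_BGR2HSV).astype(int); roi_m=np.zeros(h.shape[:2],bool); roi_m[roi[0]:roi[1],roi[2]:roi[3]]=1
    H,S,V=h[...,0],h[...,1],h[...,2]
    yel=(H>18)&(H<35)&(S>150)&(V>110)&roi_m; red=((H<8)|(H>172))&(S>150)&(V>80)&roi_m
    ex=np.array([np.cos(yaw),np.sin(yaw),0]);ey=np.array([-np.sin(yaw),np.cos(yaw),0])
    out=[]
    for m,yo,r0,r1,off in [(yel,.135,.01,.175,.004),(red,.158,.0,.146,0.)]:
        v,n,bb=linefit(m); d=np.arctan2(v[1],v[0])
        def cost(a):
            u=-ex*np.cos(a)+np.array([0,0,np.sin(a)]); nn=ex*np.sin(a)+np.array([0,0,np.cos(a)])
            b=np.array(hinge)+ey*yo+nn*off
            p=proj(s,b+u*r1)-proj(s,b+u*r0); e=np.arctan2(p[1],p[0])-d; return np.sin(e)**2
        a=minimize_scalar(cost,bounds=(0,1.3),method='bounded').x
        b=np.array(hinge)+ey*yo; u=-ex*np.cos(a)+np.array([0,0,np.sin(a)])
        out.append((round(a,3),n,bb,v.round(3).tolist(),proj(s,b).round(1).tolist(),proj(s,b+u*r1).round(1).tolist()))
    return out
E
python3 - <<'E'
from ang import *
s=r.snapshot('scene')
for nm in ['scene0','sc14']:
    for hx in [(0.6645,-0.0265,.09)]:
        for o in angles(s,cv2.imread(f'pics/{nm}.png'),hinge=hx): print(nm,o)
for y in (.02,.06): print(y,[o[0] for o in angles(s,yaw=y)])
# top view
t=r.snapshot('top')
E
```

```text
scene0 (np.float64(0.004), 135, (np.int64(273), np.int64(322), np.int64(215), np.int64(249)), [0.8289999961853027, -0.5600000023841858, 299.17401123046875, 230.7169952392578], [272.8, 250.0], [321.1, 217.4])
scene0 (np.float64(0.73), 120, (np.int64(275), np.int64(309), np.int64(213), np.int64(257)), [0.5849999785423279, -0.8109999895095825, 291.60699462890625, 235.6580047607422], [277.9, 255.4], [308.3, 213.3])
sc14 (np.float64(0.648), 158, (np.int64(273), np.int64(312), np.int64(198), np.int64(248)), [0.6159999966621399, -0.7879999876022339, 293.51800537109375, 221.7969970703125], [272.8, 250.0], [311.6, 200.4])
sc14 (np.float64(0.727), 113, (np.int64(275), np.int64(309), np.int64(213), np.int64(257)), [0.5870000123977661, -0.8100000023841858, 291.0929870605469, 236.3939971923828], [277.9, 255.4], [308.4, 213.3])
0.02 [np.float64(0.673), np.float64(0.754)]
0.06 [np.float64(0.618), np.float64(0.702)]
```

Line fits: the pointer is at about 0.728 rad and the flap at 0.648. The closed flap read 0.004, so the calibration is good. Raising a further 0.08 rad and easing the radial pull.

Emit:
carry_out(commands=[[0,0.0015,-0.001,0,0,0],[0,0.0035,-0.0025,0,0,0],[0,0.006,-0.005,0,0,0],[0,0.0085,-0.0078,0,0,0],[0,0.011,-0.0105,0,0,0],[0,0.013,-0.0125,0,0,0],[0,0.013,-0.0125,0,0,0],[0,0.013,-0.0125,0,0,0],[0,0.013,-0.0125,0,0,0]])

```text
clock: 22.2
tool_pos: [0.4959, -0.0344, 0.1853]
eef_rot: [0.694, 0.72, 0.001, 0.002]
contact_force: [3.6, 1.0, -6.1]
opening: 0.12
```

```bash
python3 - <<'E'
from ang import *
st=r.get_state(); print(st['contact_force'],st['tool_pos'],st['opening']*88,abs(st['qd']).max())
s=r.snapshot('scene'); save(s,'sc15')
for o in angles(s): print(o)
cv2.imwrite('pics/sc15c.png',cv2.resize(s['img'][120:290,220:360],None,fx=4.5,fy=3.5,interpolation=cv2.INTER_CUBIC))
t=r.snapshot('top')
for l in ['bottle_mid','tray']: print(l,[(np.round(d['xyz'],3).tolist(),round(d['p'],2)) for d in r.spot_point(t,l)])
s=r.snapshot('scene');
for o in angles(s): print(o[0])
E
```

```text
[ 3.5773  1.0206 -6.0988] [ 0.4959 -0.0344  0.1853] 10.533815354534063 0.0010433115129743129
(np.float64(0.712), 153, (np.int64(273), np.int64(310), np.int64(197), np.int64(248)), [0.5889999866485596, -0.8080000281333923, 291.97100830078125, 221.84800720214844], [272.8, 250.0], [309.6, 199.6])
(np.float64(0.73), 114, (np.int64(275), np.int64(309), np.int64(213), np.int64(257)), [0.5849999785423279, -0.8109999895095825, 291.6520080566406, 235.66099548339844], [277.9, 255.4], [308.3, 213.3])
bottle_mid [([0.446, 0.35, 0.048], 0.56)]
tray [([0.496, 0.577, -0.001], 0.83), ([0.445, 0.347, 0.0], 0.78), ([0.28, 0.422, 0.0], 0.75)]
0.712
0.725
```

View pics/sc15.png

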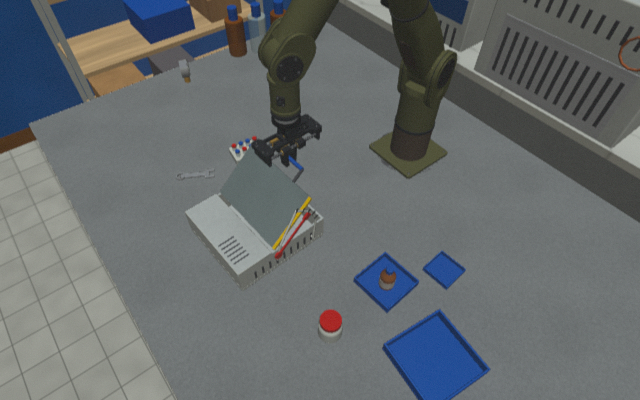

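View pics/sc15c.png

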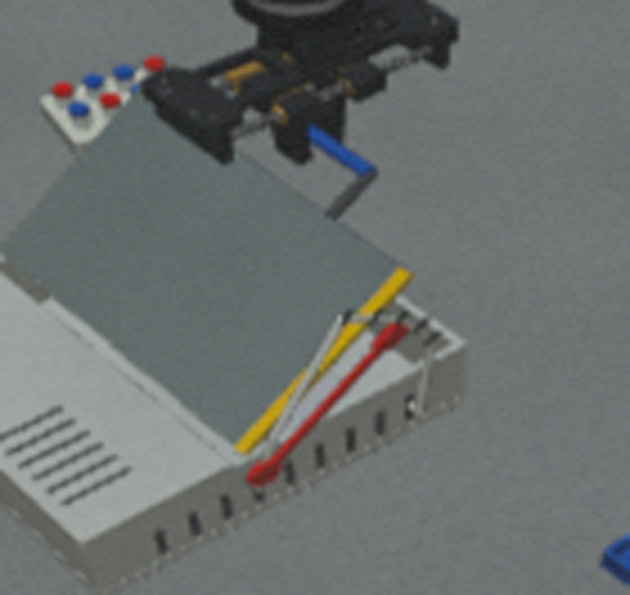

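Emit:
carry_out(commands=[[0,0.001,-0.001,0,0,0],[0,0.002,-0.002,0,0,0],[0,0.002,-0.002,0,0,0],[0,0.002,-0.002,0,0,0],[0,0.002,-0.002,0,0,0],[0,0.002,-0.002,0,0,0],[0,0.002,-0.002,0,0,0],[0,0.002,-0.002,0,0,0]])

```text
clock: 23.25
tool_pos: [0.4978, -0.0344, 0.1874]
eef_rot: [0.694, 0.72, 0.001, 0.001]
contact_force: [0.7, 2.2, -3.2]
opening: 0.115
```

```bash
python3 - <<'E'
from ang import *
for i in range(3):
    s=r.snapshot('scene'); print([o[0] for o in angles(s)], r.get_state()['contact_force'])
print([(np.round(d['xyz'],3).tolist(),round(d['p'],2)) for d in r.spot_point(s,'bottle_mid')])
print([(np.round(d['xyz'],3).tolist(),round(d['p'],2)) for d in r.spot_point(s,'pointer_tip')])
st=r.get_state(); print(st['clock'],st['opening'],abs(st['qd']).max())
E
```

```text
[np.float64(0.723), np.float64(0.727)] [ 0.5328  1.6246 -2.9705]
[np.float64(0.723), np.float64(0.731)] [ 1.4223  2.1424 -3.1299]
[np.float64(0.723), np.float64(0.73)] [ 0.0438  2.4193 -3.6836]
[([0.448, 0.348, 0.049], 0.52)]
[([0.547, 0.121, 0.188], 0.68)]
23.5 0.11898130870748858 0.0013154927111596164
```

The flap is in line and held steady. Handing in.

```bash
python3 - <<'E'
from plant import r
print(r.finish_job())
E
```

```text
the job is handed in; nothing more can be done
None
```

The bottle is standing upright and released in the middle-sized blue tray. The flap is held by its bar in line with the red pointer, and I handed the job in at 23.5 s of the 61 s allowed. `finish_job` gives no verdict, so success is unconfirmed beyond the checks below.

**Last checks:**
- **Flap against pointer:** fitting lines to the scene picture put the flap at 0.723 rad and the pointer at 0.727–0.731. That is well inside the 0.08 limit.
- **Flap steadiness:** the arm was still, and about 3–3.7 N of flap weight was felt at the wrist.
- **Bottle:** it was found at (0.448, 0.348, 0.049), with the tray's centre near (0.445, 0.347). Both scene and wrist pictures showed it upright.
- **Other objects:** the pointer reading was within about 5 mm of the first one. I did not re-measure the rack, jar and wrench, but they looked unmoved in the last scene picture.

**What disagreed:**
- **Finger length:** in the pictures the fingertips sat about 30 mm behind the stated TCP. My first grasp therefore closed on the bottle's narrow upper part, at 33 mm. I reopened, went 28 mm lower and regripped at the full 44 mm before lifting.
- **Force peaks:** setting the bottle down briefly pressed with 17 N. Raising the flap peaked at about 14 N along the flap, because my arc was slightly off; I eased that before the end.

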